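Load the reagent holders before an analyser run

ROBOT

A 6-joint arm with a two-finger parallel gripper is mounted at the origin on the work surface. World frame = base frame: x ahead of the robot, y to its left, z up, the work surface at z = 0. Lengths are in m, angles in rad, forces in N, time in s.
With the tool pointing down it reaches from about 0.35 to 0.775 m from the base axis. Payload 7.3 kg.
Tool frame: the origin (TCP) lies at the very end of the fingers, on their centre line; the grasp point (between the pads) lies 19 mm behind it (robot.hold_point_z is the distance from the TCP to the grasp point, in m); z points along the fingers, y is the direction in which the jaws open and shut (so a half turn about z gives the same grasp; the last joint's range is limited). The gripper opens to 92 mm and grips with 3 to 60 N. Pads are 19 mm wide; open, the fingers measure 130 mm over their backs; the gripper's body (75 mm by 190 mm) begins 47 mm behind the grasp point.
Start: joints at [1.063, 0.342, 1.524, -0, 1.275, -0.146], TCP at [0.186, 0.491, 0.227] pointing down, gripper open.
Joint ranges: [-2.53, 2.53], [-0.77, 2.02], [0.04, 2.7], [-1, 4.14], [0.28, 2.66], [-3.11, 3.11]. Speed limits (rad/s): [2.57, 2.57, 3.14, 3.14, 3.14, 3.14].

INTERFACE

Orientations are given as [roll, pitch, yaw] about the fixed x, y, z axes, in that order (R = Rz(yaw) Ry(pitch) Rx(roll)).
In Python, from cell import monitor, viewer, robot gives the robot as it stands.
- The arm moves only by the tool move_arm, never from a script. Its argument "deltas" is a list of rows, each an object of numbers: "x", "y", "z": the shift along the tool's x, y, z in m; "wx", "wy", "wz": the turn, a rotation vector about the tool's x, y, z in degrees; "hand": the opening, from 0 (shut) to 1 (fully open). In form: [{"x": .., "y": .., "z": .., "wx": .., "wy": .., "wz": .., "hand": ..}, ...]. A call has 1 to 8 rows; each row is the pose to reach, as a shift and turn from the pose commanded when the call began, along the tool's axes at that moment; what a row does not reach only later rows make up. A row lasts 1/8 s, in which the tool goes at most 62.5 mm and 10.7 degrees, less where a joint would pass 70% of its speed; a pose out of reach is approached as far as the arm can. A call with a gripper value outside its range is refused whole. The fingers move at their own pace and stop on an object; "grip_force" is the grip in N (left out, the last holds). Time passes only in rows, so rows that repeat a pose let the fingers close. It gives the time, the measured TCP pose, the force and the opening at its end, in the units of the state.
- monitor.observe(): the state, without advancing time (a new reading comes with each control period).
- viewer.read_camera(name): name is "scene" or "top" or "wrist"; returns the picture (480x640x3 uint8, red, green, blue); there is no depth.
- viewer.camera_params(name): a dict with "camera_matrix" (3x3 intrinsics, pixels), "R" (3x3) and "t" (3): a world point X has camera coordinates R X + t. Camera axes: x right, y down, z forward; pixel columns grow to the right and rows downward; lengths in m; the calibration is good to about 2 mm. The wrist camera is an equidistant fisheye: a pixel r from the principal point sees the ray r / f radians off the axis. A picture is of the moment at which its call begins: read the wrist's pose just before it. camera_params takes no time and is no camera call; for the wrist camera it gives the pose at the moment of the call.
- robot.hand_in(): hands the job in, once; it reports no verdict.
The state is a dict: "time": time; "qpos": joint angles; "qvel": joint speeds; "joint_efforts": joint torques, N m; "tool_pos": TCP position; "tool_rot": TCP orientation; "contact_force": force on the tool from outside, world axes, zero at the start; "torque": the same for the moment, N m; "opening": finger opening in m.
Only numpy, scipy, OpenCV 4.12 (cv2) and the standard library are available. Lean on these libraries where they do the work, as an engineer would, in place of code of your own. Each camera call takes 0.05 s, during which the arm holds its last target. There are 200 camera calls.

TASK

Get the analyser's reagents ready: put each of the four white reagent containers into the grey holder whose recess matches its shape and size, each standing flat on the bottom of its recess and let go. Keep the containers upright all the time, and leave the foam box and the tube rack where they are.

Things in the scene. Friction and masses are not known exactly. Their poses are not given: they have to be found in the camera images.
- round_bottle: Large round reagent bottle, white plastic with a grey screw cap, standing upright, 76 mm high. Body: cylinder of diameter 54 mm up to 56 mm, then a shoulder and a cap of diameter 34 mm from 62 to 76 mm. About 150 g. Origin: centre of its underside; z up.
- vial: Small round vial, white plastic with a grey cap, standing upright, 55 mm high. Body: cylinder of diameter 28 mm up to 42 mm, cap of diameter 21 mm from 46 to 55 mm. About 35 g. Origin: centre of its underside; z up.
- square_bottle: Square reagent bottle, white plastic with a round grey cap, standing upright, 72 mm high. Body 44 x 44 mm in plan up to 56 mm, cap of diameter 30 mm from 59 to 72 mm. About 120 g. Origin: centre of its underside; x and y along its sides, z up.
- long_pack: Long narrow reagent pack, white plastic, with two round grey caps on top, standing upright, 60 mm high. Body 90 mm (along its x) by 28 mm (along its y) up to 50 mm; caps of diameter 20 mm, 26 mm either side of the middle, from 50 to 60 mm. About 130 g. Origin: centre of its underside; z up.
- large_round_holder: Holder for the large round bottle: fixed to the bench, a light grey plastic plate 14 mm high with a recess 10 mm deep whose flat dark grey floor is 4 mm above the bench; plate 86 x 86 mm, round recess of diameter 70 mm in the middle. Origin: centre of the plate's underside, on the bench, under the middle of the recess; z up.
- small_round_holder: Holder for the vial: fixed to the bench, a light grey plastic plate 14 mm high with a recess 10 mm deep whose flat dark grey floor is 4 mm above the bench; plate 60 x 60 mm, round recess of diameter 44 mm in the middle. Origin: centre of the plate's underside, on the bench, under the middle of the recess; z up.
- square_holder: Holder for the square bottle: fixed to the bench, a light grey plastic plate 14 mm high with a recess 10 mm deep whose flat dark grey floor is 4 mm above the bench; plate 76 x 76 mm, square recess 60 x 60 mm in the middle. Origin: centre of the plate's underside, on the bench, under the middle of the recess; x and y along the recess sides, z up.
- long_holder: Holder for the long pack: fixed to the bench, a light grey plastic plate 14 mm high with a recess 10 mm deep whose flat dark grey floor is 4 mm above the bench; plate 122 mm (x) by 60 mm (y), oblong recess 106 mm (along its x) by 44 mm (along its y) in the middle; the pack may go in either way round. Origin: centre of the plate's underside, on the bench, under the middle of the recess; z up.
- foam_box: Bystander: white foam packing box, open on top, 150 x 110 x 60 mm high, loose on the bench to the robot's right of the work. Origin: centre of its underside.
- tube_rack: Bystander: white rack of small capped sample tubes, 130 x 60 mm, 74 mm high over the tube caps, loose on the bench to the robot's left of the work. Origin: centre of its underside.
Things that resemble listed ones, but are neither listed nor needed, are in the scene too. What is shaped like the vial but brown or yellow is not meant.

How it is judged:
By the outcome, as a careful person would: the job done as asked, in the order asked, and still so for the second after the job is handed in, with the robot touching nothing.
It also fails if it takes over 106 s, if anything falls off the work surface, if the arm or the gripper's body presses on something with over 40 N, if the wrist force passes 120 N, or if a joint passes its speed limit or range.

## Working session

There is one attempt and no reset: what is moved stays moved. The work goes in short steps, Python scripts to look and compute and a tool call to move; the robot and the scene stay as the last step left them, time stands still between calls to the robot, and variables do not carry over. Pictures are saved under pics/ and viewed, about 12 in all and at most 16, crops included, and the job is handed in when it is done.

Besides the shell and the picture viewer there is one more tool, called after "Emit:" as name(argument=value, ...), one argument or row to a line, values as JSON. move_arm: Moves the arm, as the interface text tells. Its arguments: {"type":"object","properties":{"deltas":{"type":"array","items":{"type":"object","properties":{"x":{"type":"number"},"y":{"type":"number"},"z":{"type":"number"},"wx":{"type":"number"},"wy":{"type":"number"},"wz":{"type":"number"},"hand":{"type":"number"}}}},"grip_force":{"type":"number"}},"required":["deltas"]}

```bash
mkdir -p pics; ls; python3 - <<'E'
from cell import monitor, viewer, robot
import cv2,numpy as np
print(monitor.observe())
for n in ["scene","top","wrist"]:
    p=viewer.camera_params(n); im=viewer.read_camera(n)
    cv2.imwrite(f"pics/{n}0.png",im[:,:,::-1]); print(n,p)
E
```

```text
pics
{'time': 0.0, 'qpos': array([ 1.06301963e+00,  3.42702350e-01,  1.52500136e+00, -1.12285546e-05,
        1.27538815e+00, -1.46002426e-01]), 'qvel': array([ 0.00177624, -0.00167569, -0.00154204, -0.00176313, -0.00052068,
       -0.00178708]), 'joint_efforts': array([ 1.17484367e-03, -4.31249464e+01, -2.44212914e+01,  7.18196877e-02,
        5.59981016e-02, -1.49091438e-04]), 'tool_pos': array([0.18560371, 0.49067206, 0.226061  ]), 'tool_rot': array([-3.14010784e+00, -2.07487014e-04,  2.77982151e+00]), 'contact_force': array([-0.98759262,  0.3179294 ,  0.4993707 ]), 'torque': array([-0.01734791,  0.01009516,  0.03178695]), 'opening': 0.0918526884619449}
scene {'camera_matrix': array([[469.17552895,   0.        , 320.27661497],
       [  0.        , 469.17552895, 240.64891089],
       [  0.        ,   0.        ,   1.        ]]), 'R': array([[ 0.86483378,  0.50199688,  0.00785244],
       [ 0.36228136, -0.6131528 , -0.7019942 ],
       [-0.34758415,  0.60995309, -0.71213937]]), 't': array([-0.47817336, -0.19674774,  1.24280216])}
top {'camera_matrix': array([[600.21441948,   0.        , 321.77258594],
       [  0.        , 600.21441948, 235.06406126],
       [  0.        ,   0.        ,   1.        ]]), 'R': array([[ 0.01023423, -0.99989366, -0.01038868],
       [-0.98481446, -0.00827817, -0.17341269],
       [ 0.17330825,  0.01200567, -0.98479445]]), 't': array([9.30961979e-04, 5.56101609e-01, 1.19264541e+00])}
wrist {'camera_matrix': array([[371.64829954,   0.        , 314.99052986],
       [  0.        , 371.64829954, 234.4246375 ],
       [  0.        ,   0.        ,   1.        ]]), 'R': array([[ 0.35376658,  0.93533112, -0.00221601],
       [ 0.90277895, -0.34083296,  0.26234148],
       [ 0.24462086, -0.09480821, -0.96497256]]), 't': array([-0.52358035, -0.03399001,  0.38962315])}
```

View pics/top0.png

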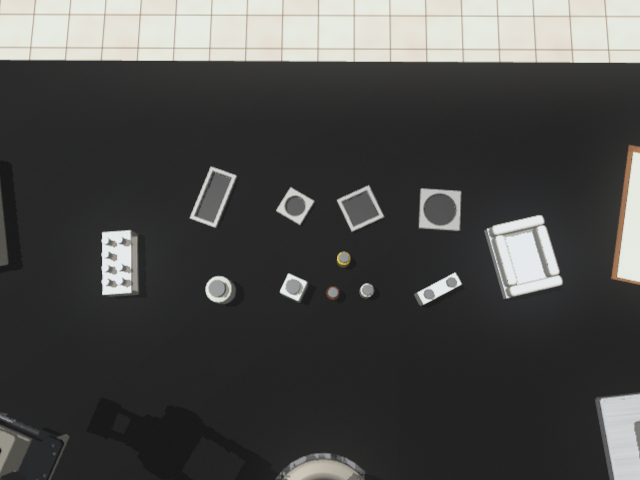

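View pics/scene0.png

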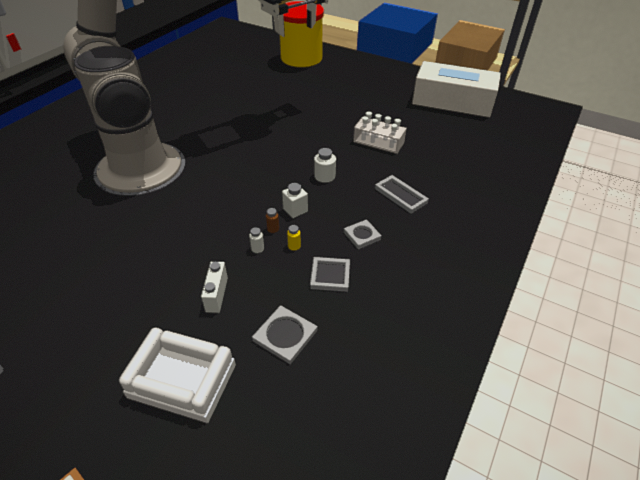

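Top view: the white candidates are the round bottle (220,289), square bottle (294,287), vial (367,290) and long pack (438,289). The vial's lookalikes are brown (333,293) and yellow (344,259), so I reject those. Holders are long (213,197), small round (295,206), square (360,208) and large round (440,210). The bystanders are the rack (119,263) and the foam box (524,257).

```bash
cat > h.py <<'E'
import cv2,numpy as np
from cell import monitor, viewer, robot
def ray(p,uv,fish=False):
    K=p["camera_matrix"];d=np.array([(uv[0]-K[0,2])/K[0,0],(uv[1]-K[1,2])/K[1,1]])
    if fish:
        r=np.hypot(*d); v=np.array([*(d/max(r,1e-9)*np.sin(r)),np.cos(r)])
    else: v=np.array([*d,1.])
    R,t=p["R"],p["t"]; v=R.T@v
    return -R.T@t, v/np.linalg.norm(v)
def onplane(p,uv,z,fish=False):
    c,v=ray(p,uv,fish); return c+v*(z-c[2])/v[2]
def tri(rs):
    A=sum(np.eye(3)-np.outer(v,v) for c,v in rs); b=sum((np.eye(3)-np.outer(v,v))@c for c,v in rs)
    X=np.linalg.solve(A,b); return X,max(np.linalg.norm(np.cross(X-c,v)) for c,v in rs)
E
cat > m.py <<'E'
from h import *
T=dict(round=(220,289),square=(294,287),vial=(367,290),long=(438,289),Hlong=(213,197),Hsmall=(295,206),Hsq=(360,208),Hlarge=(440,210))
S=dict(round=(325,168),square=(294,200),vial=(256,240),long=(214,288),Hlong=(401,193),Hsmall=(363,233),Hsq=(330,273),Hlarge=(285,334))
out={};tiles=[]
for cam,D in (("top",T),("scene",S)):
    im=cv2.imread(f"pics/{cam}0.png"); p=viewer.camera_params(cam); g=cv2.cvtColor(im,cv2.COLOR_BGR2GRAY); row=[]
    for n,(u,v) in D.items():
        r=34; x0,y0=u-r,v-r; c=im[y0:y0+2*r,x0:x0+2*r].copy()
        k=5; up=cv2.resize(c,None,fx=k,fy=k,interpolation=cv2.INTER_CUBIC); gu=cv2.cvtColor(up,cv2.COLOR_BGR2GRAY)
        _,m=cv2.threshold(gu,85 if n[0]=='H' else 60,255,cv2.THRESH_BINARY)
        cs,_=cv2.findContours(m,cv2.RETR_EXTERNAL,cv2.CHAIN_APPROX_NONE)
        # body blob at centre
        o=max(cs,key=lambda q:cv2.pointPolygonTest(q,(r*k,r*k),True)); blob=np.zeros_like(m); cv2.drawContours(blob,[o],-1,255,-1)
        if n[0]=='H': inn=((gu<85)&(blob>0)).astype(np.uint8)*255
        else: inn=((gu<165)&(cv2.erode(blob,np.ones((7,7)))>0)).astype(np.uint8)*255
        inn=cv2.morphologyEx(inn,cv2.MORPH_OPEN,np.ones((13,13)))
        ci,_=cv2.findContours(inn,cv2.RETR_EXTERNAL,cv2.CHAIN_APPROX_NONE)
        ci=sorted(ci,key=cv2.contourArea)[::-1][:2 if n=='long' else 1]
        cv2.drawContours(up,[o],-1,(0,255,0),1);cv2.drawContours(up,ci,-1,(0,0,255),1)
        rect=lambda q:cv2.minAreaRect(q)
        toim=lambda P:(np.asarray(P)-(k-1)/2)/k+(x0,y0)
        rec=dict(o=toim(cv2.boxPoints(rect(o))),i=[toim(cv2.boxPoints(rect(q))) for q in ci]); out[cam,n]=rec
        row.append(cv2.resize(up,(200,200)))
    tiles+= [np.hstack(row[:4]),np.hstack(row[4:])]
cv2.imwrite("pics/m1.png",np.vstack(tiles)[:800])
P={c:viewer.camera_params(c) for c in("top","scene")}
for n in T:
    a,b=out["top",n],out["scene",n]
    for A,B in ((a['i'],b['i']),):
        A=sorted(A,key=lambda q:q.mean(0)[0]);B=sorted(B,key=lambda q:q.mean(0)[0]); 
        if n=='long': B=B[::1]
        A,B=list(A),list(B)
        for q in A:
            best=min((tri([ray(P["top"],q.mean(0)),ray(P["scene"],w.mean(0))]) for w in B),key=lambda z:z[1])
            print(n,"inner tri",best[0].round(4),round(best[1],4))
    z=0.014 if n[0]=='H' else .05
    W=np.array([onplane(P["top"],q,z) for q in a['o']]); e=W[1]-W[0];f=W[2]-W[1]
    if np.linalg.norm(f)>np.linalg.norm(e): e,f=f,e
    print("  outer@",z,W.mean(0).round(4),"size",np.linalg.norm(e).round(4),np.linalg.norm(f).round(4),"longyaw",np.degrees(np.arctan2(e[1],e[0])).round(1))
E
python3 m.py
```

```text
round inner tri [0.4433 0.2193 0.0119] 0.0042
  outer@ 0.05 [0.4412 0.2133 0.05  ] size 0.064 0.057 longyaw -133.7
square inner tri [0.4487 0.0623 0.0346] 0.0012
  outer@ 0.05 [0.4477 0.0629 0.05  ] size 0.0495 0.0484 longyaw -113.9
vial inner tri [ 0.4462 -0.0903  0.0155] 0.0005
  outer@ 0.05 [ 0.4429 -0.0855  0.05  ] size 0.0317 0.0305 longyaw 179.7
long inner tri [ 4.375e-01 -2.231e-01 -1.000e-04] 0.0043
long inner tri [ 0.4602 -0.2568  0.0558] 0.0006
  outer@ 0.05 [ 0.4475 -0.2302  0.05  ] size 0.1005 0.0314 longyaw -61.8
Hlong inner tri [0.6564 0.2446 0.0194] 0.0123
  outer@ 0.014 [0.6453 0.2425 0.014 ] size 0.1274 0.0643 longyaw -19.2
  outer@ 0.014 [0.6264 0.0653 0.014 ] size 0.0638 0.0637 longyaw -29.3
  outer@ 0.014 [ 0.6221 -0.0745  0.014 ] size 0.0802 0.0796 longyaw -155.4
Hlarge inner tri [ 0.6204 -0.2452  0.0136] 0.001
  outer@ 0.014 [ 0.621 -0.245  0.014] size 0.0905 0.0902 longyaw -92.7
```

View pics/m1.png

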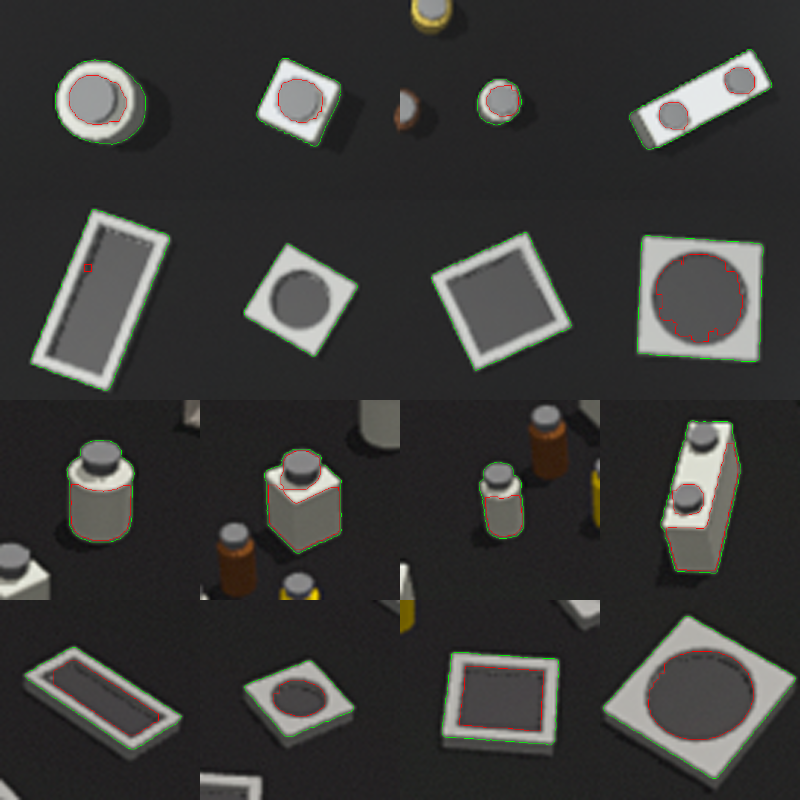

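Outer contours are clean on all eight targets. The caps and plate tops need tighter grey bands, so I'll refine those and triangulate.

```bash
cat > m2.py <<'E'
from h import *
T=dict(round=(92,99),square=(99,100),vial=(103,99),long1=(74,114),long2=(140,80),Hlong=(30,130),Hsmall=(60,115),Hsq=(40,85),Hlarge=(50,150))
B={"top":dict(round=(220,289),square=(294,287),vial=(367,290),long=(438,289),Hlong=(213,197),Hsmall=(295,206),Hsq=(360,208),Hlarge=(440,210)),
"scene":dict(round=(325,168),square=(294,200),vial=(256,240),long=(214,288),Hlong=(401,193),Hsmall=(363,233),Hsq=(330,273),Hlarge=(285,334))}
SC=dict(round=(100,52),square=(101,62),vial=(98,69),long2=(87,88),long1=(103,31))
res={};tiles=[]
for cam in B:
    im=cv2.imread(f"pics/{cam}0.png")
    for n in T:
        b=n.rstrip('12'); u,v=B[cam][b]; r=34
        up=cv2.resize(im[v-r:v+r,u-r:u+r],None,fx=5,fy=5,interpolation=cv2.INTER_CUBIC); g=cv2.cvtColor(up,cv2.COLOR_BGR2GRAY)
        off=np.array([u-r,v-r])
        if n[0]=='H':
            m=(g>(125 if cam=='top' else 130)).astype(np.uint8)
            cs,_=cv2.findContours(m,cv2.RETR_EXTERNAL,cv2.CHAIN_APPROX_NONE)
            q=min((c for c in cs if cv2.contourArea(c)>3000),key=lambda c:np.linalg.norm(c.reshape(-1,2).mean(0)-170))
            h=cv2.convexHull(q); e=5
            while len(a:=cv2.approxPolyDP(h,e,True))>4: e+=1
            a=a.reshape(-1,2).astype(float); cv2.polylines(up,[a.astype(int)],True,(0,0,255),1); uv=a
        else:
            s=(np.array((T if cam=='top' else SC)[n])*1.7).astype(int)
            val=int(np.median(g[s[1]-4:s[1]+5,s[0]-4:s[0]+5]))
            m=(abs(g.astype(int)-val)<20).astype(np.uint8); m=cv2.morphologyEx(m,cv2.MORPH_OPEN,np.ones((9,9)))
            cs,_=cv2.findContours(m,cv2.RETR_EXTERNAL,cv2.CHAIN_APPROX_NONE)
            q=max(cs,key=lambda c:cv2.pointPolygonTest(c,tuple(map(float,s)),True)); el=cv2.fitEllipse(cv2.convexHull(q)) 
            cv2.ellipse(up,el,(0,0,255),1); uv=np.array([el[0]]); print(cam,n,val,"axes px",np.round(np.array(el[1])/5,1))
        res[cam,n]=(uv-2)/5+off
        tiles.append(cv2.resize(up,(160,160)))
tiles+=[tiles[0]*0]*2
cv2.imwrite("pics/m2.png",np.vstack([np.hstack(tiles[i:i+5]) for i in range(0,20,5)]))
P={c:viewer.camera_params(c) for c in B}
for n in T:
    a,b=res["top",n],res["scene",n]
    X,e=tri([ray(P["top"],a.mean(0)),ray(P["scene"],b.mean(0))]); print(n,X.round(4),"gap",round(e,4))
    if n[0]=='H':
        W=np.array([onplane(P["top"],q,X[2]) for q in a]); d=np.roll(W,-1,0)-W
        print("   sides",np.linalg.norm(d,axis=1).round(3),"yaws",np.degrees(np.arctan2(d[:,1],d[:,0])).round(1)%180)
E
python3 m2.py
```

```text
top round 156 axes px [15.  17.1]
top square 153 axes px [13.7 15.2]
top vial 147 axes px [10.5 12.4]
top long1 144 axes px [ 9.4 10.9]
top long2 142 axes px [ 9.3 10.4]
scene round 132 axes px [ 7.3 12.7]
scene square 132 axes px [ 7.6 12.6]
scene vial 135 axes px [6.  8.9]
scene long1 132 axes px [6.7 9.4]
scene long2 129 axes px [ 6.9 10.1]
round [0.4418 0.2145 0.0765] gap 0.0008
square [0.4476 0.0623 0.073 ] gap 0.0009
vial [ 0.4429 -0.0872  0.0555] gap 0.0
long1 [ 0.4353 -0.2103  0.0605] gap 0.0003
long2 [ 0.4597 -0.2565  0.06  ] gap 0.0006
Hlong [0.6443 0.243  0.0129] gap 0.0004
   sides [0.06  0.122 0.058 0.122] yaws [ 70.3 159.9  70.2 160.9]
Hsmall [0.6252 0.0648 0.0146] gap 0.001
   sides [0.059 0.06  0.059 0.059] yaws [ 60.1 150.8  59.5 150.2]
Hsq [ 0.621  -0.0747  0.0142] gap 0.0009
   sides [0.076 0.075 0.075 0.075] yaws [ 24.5 115.1  24.9 115.8]
Hlarge [ 0.62   -0.2454  0.0141] gap 0.001
   sides [0.085 0.085 0.085 0.085] yaws [ 85.9 176.   86.1 175.8]
```

View pics/m2.png

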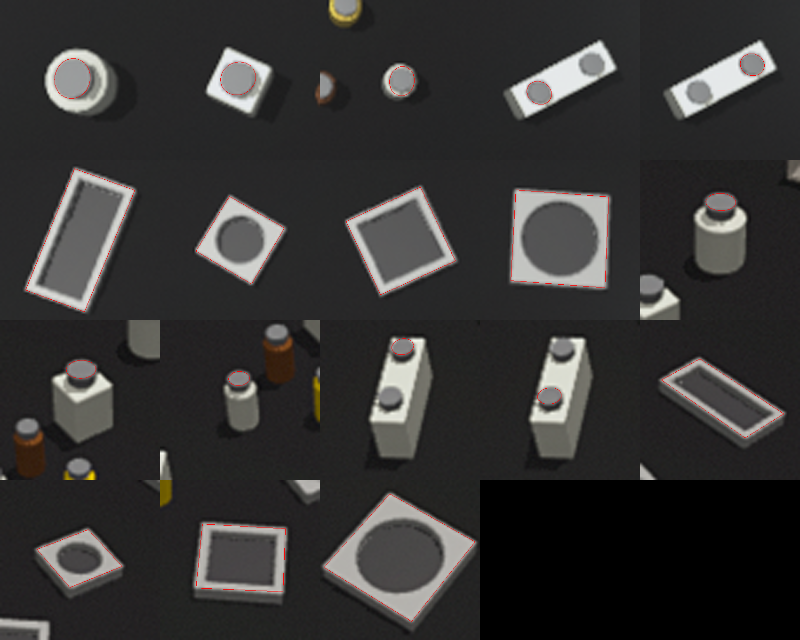

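All sizes, heights and gaps agree with the text: cap tops at 76.5, 73, 55.5 and 60 mm, plates at about 14 mm, correct plate sides, and 52 mm between the pack's caps. The vial crop confirms the white one. Now a helper that turns world targets into tool shifts, and the first move to above the round bottle.

```bash
cat > d.py <<'E'
# usage: d.py x y z [phi_deg]  (phi = jaw axis direction in world, mod 180)
from h import *
import sys
from scipy.spatial.transform import Rotation as Ro
def go(a):
    s=monitor.observe(); R=Ro.from_euler('xyz',s["tool_rot"]); d=R.inv().apply(np.array(a[:3])-s["tool_pos"])
    phi=np.degrees(s["tool_rot"][2])-90
    w=0 if len(a)<4 else -((a[3]-phi+90)%180-90)
    print("t",round(s["time"],2),"pos",s["tool_pos"].round(4),"phi",phi.round(1),"tilt",np.degrees(R.apply([0,0,1])[:2]).round(2),"q",s["qpos"].round(2),"-> d",d.round(4),"wz",round(w,1))
if __name__=="__main__": go(list(map(float,sys.argv[1:])))
E
python3 d.py .442 .2145 .12
```

```text
t 0.15 pos [0.1857 0.4908 0.2262] phi 69.3 tilt [-0.03 -0.06] q [ 1.06  0.34  1.52 -0.    1.28 -0.15] -> d [-0.3375 -0.1675  0.1064] wz 0
```

Emit:
move_arm(
  deltas=[
    {"x": -0.056,"y": -0.028,"z": 0.01},
    {"x": -0.112,"y": -0.056,"z": 0.03},
    {"x": -0.168,"y": -0.084,"z": 0.05},
    {"x": -0.224,"y": -0.112,"z": 0.07},
    {"x": -0.28,"y": -0.14,"z": 0.09},
    {"x": -0.338,"y": -0.168,"z": 0.106},
    {"x": -0.338,"y": -0.168,"z": 0.106},
    {"x": -0.338,"y": -0.168,"z": 0.106},
  ],
  grip_force=20,
)

```text
schema error: expected keys x, y, z, wx, wy, wz, hand
```

```bash
python3 d.py .442 .2145 .021; python3 - <<'E'
from h import *
p=viewer.camera_params("wrist"); im=viewer.read_camera("wrist"); np.save("w.npy",p,allow_pickle=True)
cv2.imwrite("pics/w1.png",im[:,:,::-1])
K=p["camera_matrix"]
for X in ([.442,.2145,.076],[.442,.2145,.0]):
    c=p["R"]@X+p["t"]; th=np.arccos(c[2]/np.linalg.norm(c)); r=np.hypot(c[0],c[1]); print((c[:2]/r*th*K[0,0]+K[:2,2]).round(1))
E
```

```text
t 0.15 pos [0.1857 0.4908 0.2262] phi 69.3 tilt [-0.03 -0.06] q [ 1.06  0.34  1.52 -0.    1.28 -0.15] -> d [-0.3375 -0.1674  0.2054] wz 0
[188.9 470. ]
[201.9 432.4]
```

View pics/w1.png

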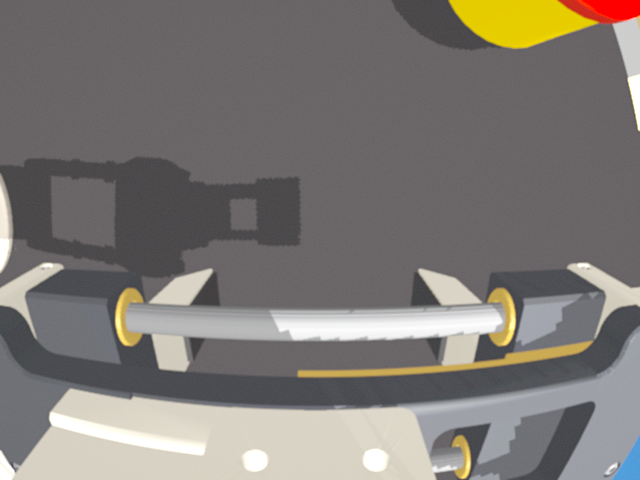

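The move was refused because every key is required, so that picture only shows the fingers (about 190 and 450, 330) over empty bench. I'll resend it.

Emit:
move_arm(
  deltas=[
    {"x": -0.056,"y": -0.028,"z": 0.01,"wx": 0,"wy": 0,"wz": 0,"hand": 1},
    {"x": -0.112,"y": -0.056,"z": 0.03,"wx": 0,"wy": 0,"wz": 0,"hand": 1},
    {"x": -0.168,"y": -0.084,"z": 0.05,"wx": 0,"wy": 0,"wz": 0,"hand": 1},
    {"x": -0.224,"y": -0.112,"z": 0.07,"wx": 0,"wy": 0,"wz": 0,"hand": 1},
    {"x": -0.28,"y": -0.14,"z": 0.09,"wx": 0,"wy": 0,"wz": 0,"hand": 1},
    {"x": -0.338,"y": -0.168,"z": 0.106,"wx": 0,"wy": 0,"wz": 0,"hand": 1},
    {"x": -0.338,"y": -0.168,"z": 0.106,"wx": 0,"wy": 0,"wz": 0,"hand": 1},
    {"x": -0.338,"y": -0.168,"z": 0.106,"wx": 0,"wy": 0,"wz": 0,"hand": 1},
  ],
  grip_force=20,
)

```text
time: 1.2
tool_pos: [0.4426, 0.2138, 0.1204]
tool_rot: [-3.141, -0.001, 2.778]
contact_force: [-0.7, 0.7, 0.4]
opening: 0.0919
```

```bash
python3 d.py .442 .2145 .021; python3 - <<'E'
from h import *
p=viewer.camera_params("wrist"); im=viewer.read_camera("wrist")
cv2.imwrite("pics/w2.png",im[:,:,::-1])
K=p["camera_matrix"]
for X in ([.442,.2145,.076],[.442,.2145,.0]):
    c=p["R"]@X+p["t"]; th=np.arccos(c[2]/np.linalg.norm(c)); r=np.hypot(c[0],c[1]); print((c[:2]/r*th*K[0,0]+K[:2,2]).round(1))
E
```

```text
t 1.2 pos [0.4426 0.2138 0.1204] phi 69.1 tilt [-0.06  0.  ] q [ 0.29  0.4   1.76  0.    0.98 -0.91] -> d [0.0007 0.0005 0.0994] wz 0
[316.9 257.6]
[316.5 225.9]
```

View pics/w2.png

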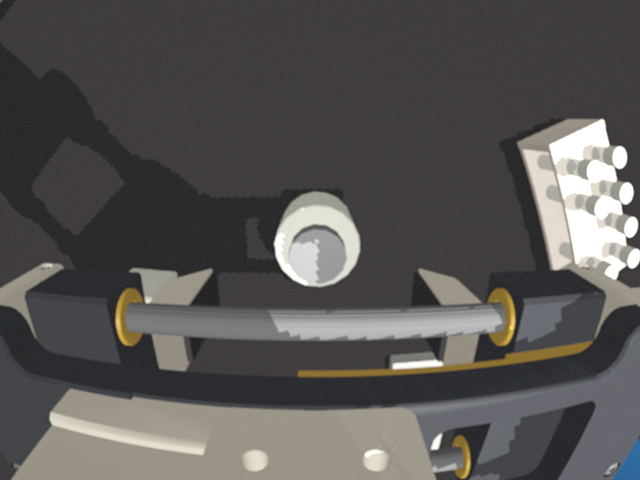

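Cap at (317,254) against a predicted (317,258), centred between the fingers. Descend and grip.

Emit:
move_arm(
  deltas=[
    {"x": 0,"y": 0,"z": 0.04,"wx": 0,"wy": 0,"wz": 0,"hand": 1},
    {"x": 0.001,"y": 0.001,"z": 0.08,"wx": 0,"wy": 0,"wz": 0,"hand": 1},
    {"x": 0.001,"y": 0.001,"z": 0.099,"wx": 0,"wy": 0,"wz": 0,"hand": 1},
    {"x": 0.001,"y": 0.001,"z": 0.099,"wx": 0,"wy": 0,"wz": 0,"hand": 1},
    {"x": 0.001,"y": 0.001,"z": 0.099,"wx": 0,"wy": 0,"wz": 0,"hand": 0.3},
    {"x": 0.001,"y": 0.001,"z": 0.099,"wx": 0,"wy": 0,"wz": 0,"hand": 0.3},
    {"x": 0.001,"y": 0.001,"z": 0.099,"wx": 0,"wy": 0,"wz": 0,"hand": 0.3},
    {"x": 0.001,"y": 0.001,"z": 0.099,"wx": 0,"wy": 0,"wz": 0,"hand": 0.3},
  ],
  grip_force=20,
)

```text
time: 2.25
tool_pos: [0.4421, 0.2156, 0.0221]
tool_rot: [3.141, 0.001, 2.78]
contact_force: [-0.1, -0.0, 0.8]
opening: 0.0562
```

```bash
python3 d.py .442 .2145 .13; python3 d.py .62 -.2454 .13
```

```text
t 2.25 pos [0.4421 0.2156 0.0221] phi 69.3 tilt [0.04 0.02] q [ 0.3   0.55  1.85  0.    0.73 -0.91] -> d [-0.0003 -0.001  -0.1079] wz 0
t 2.25 pos [0.4421 0.2156 0.0221] phi 69.3 tilt [0.04 0.02] q [ 0.3   0.55  1.85  0.    0.73 -0.91] -> d [-0.3297 -0.3681 -0.1079] wz 0
```

Emit:
move_arm(
  deltas=[
    {"x": 0,"y": 0,"z": 0,"wx": 0,"wy": 0,"wz": 0,"hand": 0.3},
    {"x": 0,"y": 0,"z": 0,"wx": 0,"wy": 0,"wz": 0,"hand": 0.3},
    {"x": 0,"y": 0,"z": -0.02,"wx": 0,"wy": 0,"wz": 0,"hand": 0.3},
    {"x": 0,"y": 0,"z": -0.05,"wx": 0,"wy": 0,"wz": 0,"hand": 0.3},
    {"x": 0,"y": 0,"z": -0.085,"wx": 0,"wy": 0,"wz": 0,"hand": 0.3},
    {"x": -0.01,"y": -0.011,"z": -0.108,"wx": 0,"wy": 0,"wz": 0,"hand": 0.3},
    {"x": -0.03,"y": -0.033,"z": -0.108,"wx": 0,"wy": 0,"wz": 0,"hand": 0.3},
    {"x": -0.055,"y": -0.061,"z": -0.108,"wx": 0,"wy": 0,"wz": 0,"hand": 0.3},
  ],
)

```text
time: 3.25
tool_pos: [0.4717, 0.1386, 0.1297]
tool_rot: [3.141, -0.0, 2.781]
contact_force: [1.0, -0.2, -2.2]
opening: 0.0534
```

```bash
python3 d.py .62 -.2454 .13
```

```text
t 3.25 pos [0.4717 0.1386 0.1297] phi 69.3 tilt [0.   0.01] q [ 0.13  0.39  1.75  0.    1.   -1.08] -> d [-2.742e-01 -3.070e-01 -3.000e-04] wz 0
```

Emit:
move_arm(
  deltas=[
    {"x": -0.033,"y": -0.037,"z": 0,"wx": 0,"wy": 0,"wz": 0,"hand": 0.3},
    {"x": -0.069,"y": -0.077,"z": 0,"wx": 0,"wy": 0,"wz": 0,"hand": 0.3},
    {"x": -0.105,"y": -0.117,"z": 0,"wx": 0,"wy": 0,"wz": 0,"hand": 0.3},
    {"x": -0.141,"y": -0.157,"z": 0,"wx": 0,"wy": 0,"wz": 0,"hand": 0.3},
    {"x": -0.177,"y": -0.198,"z": 0,"wx": 0,"wy": 0,"wz": 0,"hand": 0.3},
    {"x": -0.213,"y": -0.238,"z": 0,"wx": 0,"wy": 0,"wz": 0,"hand": 0.3},
    {"x": -0.249,"y": -0.279,"z": 0,"wx": 0,"wy": 0,"wz": 0,"hand": 0.3},
    {"x": -0.274,"y": -0.307,"z": 0,"wx": 0,"wy": 0,"wz": 0,"hand": 0.3},
  ],
)

```text
time: 4.25
tool_pos: [0.6193, -0.2475, 0.1287]
tool_rot: [3.142, -0.001, 2.778]
contact_force: [0.5, 0.5, -1.9]
opening: 0.0535
```

```bash
python3 d.py .62 -.2454 .0255
```

```text
t 4.25 pos [ 0.6193 -0.2475  0.1287] phi 69.2 tilt [-0.06  0.02] q [-0.49  0.68  1.22 -0.    1.24 -1.7 ] -> d [0.     0.0022 0.1032] wz 0
```

Emit:
move_arm(
  deltas=[
    {"x": 0,"y": 0,"z": 0,"wx": 0,"wy": 0,"wz": 0,"hand": 0.3},
    {"x": 0,"y": 0.001,"z": 0.04,"wx": 0,"wy": 0,"wz": 0,"hand": 0.3},
    {"x": 0,"y": 0.001,"z": 0.075,"wx": 0,"wy": 0,"wz": 0,"hand": 0.3},
    {"x": 0,"y": 0.001,"z": 0.09,"wx": 0,"wy": 0,"wz": 0,"hand": 0.3},
    {"x": 0,"y": 0.001,"z": 0.099,"wx": 0,"wy": 0,"wz": 0,"hand": 0.3},
    {"x": 0,"y": 0.001,"z": 0.102,"wx": 0,"wy": 0,"wz": 0,"hand": 0.3},
    {"x": 0,"y": 0.001,"z": 0.102,"wx": 0,"wy": 0,"wz": 0,"hand": 0.3},
  ],
)

```text
time: 5.12
tool_pos: [0.6202, -0.2443, 0.0287]
tool_rot: [-3.141, 0.002, 2.78]
contact_force: [-0.1, -0.9, -2.8]
opening: 0.0534
```

```bash
python3 d.py .62 -.2454 .026;python3 d.py .62 -.2454 .12
```

```text
t 5.12 pos [ 0.6202 -0.2443  0.0287] phi 69.3 tilt [ 0.08 -0.04] q [-0.49  0.79  1.32  0.    1.03 -1.7 ] -> d [-0.0002 -0.0011  0.0027] wz 0
t 5.12 pos [ 0.6202 -0.2443  0.0287] phi 69.3 tilt [ 0.08 -0.04] q [-0.49  0.79  1.32  0.    1.03 -1.7 ] -> d [-0.0003 -0.0011 -0.0913] wz 0
```

Emit:
move_arm(
  deltas=[
    {"x": 0,"y": 0,"z": 0.002,"wx": 0,"wy": 0,"wz": 0,"hand": 0.3},
    {"x": 0,"y": 0,"z": 0.003,"wx": 0,"wy": 0,"wz": 0,"hand": 0.3},
    {"x": 0,"y": 0,"z": 0.003,"wx": 0,"wy": 0,"wz": 0,"hand": 0.3},
    {"x": 0,"y": 0,"z": 0.003,"wx": 0,"wy": 0,"wz": 0,"hand": 0.3},
  ],
)

```text
time: 5.62
tool_pos: [0.6202, -0.2444, 0.0261]
tool_rot: [-3.141, 0.002, 2.78]
contact_force: [-1.0, 0.5, 5.5]
opening: 0.0536
```

Contact force is up 8 N, so the bottle is on the floor of its recess. Release and lift.

Emit:
move_arm(
  deltas=[
    {"x": 0,"y": 0,"z": 0,"wx": 0,"wy": 0,"wz": 0,"hand": 0.85},
    {"x": 0,"y": 0,"z": 0,"wx": 0,"wy": 0,"wz": 0,"hand": 0.85},
    {"x": 0,"y": 0,"z": 0,"wx": 0,"wy": 0,"wz": 0,"hand": 0.85},
    {"x": 0,"y": 0,"z": -0.01,"wx": 0,"wy": 0,"wz": 0,"hand": 0.85},
    {"x": 0,"y": 0,"z": -0.04,"wx": 0,"wy": 0,"wz": 0,"hand": 0.85},
    {"x": 0,"y": 0,"z": -0.08,"wx": 0,"wy": 0,"wz": 0,"hand": 0.85},
    {"x": 0,"y": 0,"z": -0.1,"wx": 0,"wy": 0,"wz": 0,"hand": 0.85},
    {"x": 0,"y": 0,"z": -0.1,"wx": 0,"wy": 0,"wz": 0,"hand": 0.85},
  ],
)

```text
time: 6.62
tool_pos: [0.6208, -0.2447, 0.1273]
tool_rot: [-3.141, 0.005, 2.78]
contact_force: [0.4, -0.4, -0.1]
opening: 0.078
```

```bash
python3 d.py .4475 -.2334 .12 27.8
```

```text
t 6.62 pos [ 0.6208 -0.2447  0.1273] phi 69.3 tilt [ 0.24 -0.12] q [-0.49  0.68  1.23  0.    1.23 -1.7 ] -> d [ 0.1661 -0.0508  0.0065] wz 41.5
```

Emit:
move_arm(
  deltas=[
    {"x": 0.03,"y": -0.01,"z": 0,"wx": 0,"wy": 0,"wz": 8,"hand": 0.7},
    {"x": 0.07,"y": -0.02,"z": 0,"wx": 0,"wy": 0,"wz": 16,"hand": 0.7},
    {"x": 0.11,"y": -0.032,"z": 0,"wx": 0,"wy": 0,"wz": 25,"hand": 0.7},
    {"x": 0.145,"y": -0.044,"z": 0,"wx": 0,"wy": 0,"wz": 34,"hand": 0.7},
    {"x": 0.166,"y": -0.051,"z": 0.006,"wx": 0,"wy": 0,"wz": 41.5,"hand": 0.7},
    {"x": 0.166,"y": -0.051,"z": 0.006,"wx": 0,"wy": 0,"wz": 41.5,"hand": 0.7},
    {"x": 0.166,"y": -0.051,"z": 0.006,"wx": 0,"wy": 0,"wz": 41.5,"hand": 0.7},
  ],
)

```text
time: 7.5
tool_pos: [0.4471, -0.2333, 0.1185]
tool_rot: [3.141, 0.0, 2.058]
contact_force: [-0.3, 0.0, -0.1]
opening: 0.0641
```

```bash
python3 d.py .4475 -.2334 .021 27.8; python3 - <<'E'
from h import *
im=viewer.read_camera("wrist"); im2=viewer.read_camera("top")
cv2.imwrite("pics/w3.png",np.hstack([cv2.resize(im,(400,300)),cv2.resize(im2[150:330,180:480],(400,240))[:240] if 0 else cv2.resize(im2[120:345,180:480],(400,300))])[:,:,::-1])
E
```

```text
t 7.5 pos [ 0.4471 -0.2333  0.1185] phi 27.9 tilt [ 0.02 -0.  ] q [-0.63  0.42  1.73  0.    0.99 -1.12] -> d [-0.0003  0.0003  0.0975] wz 0.1
```

View pics/w3.png

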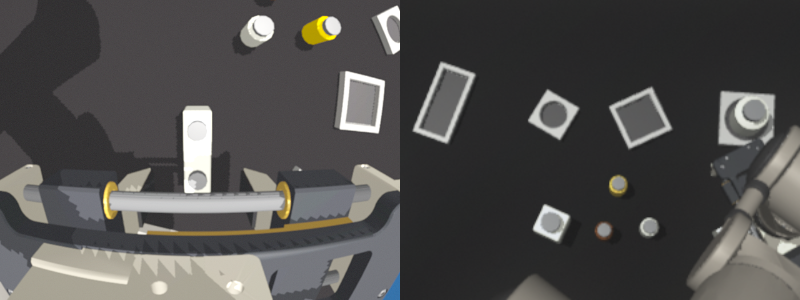

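The pack (198,150) is aligned and centred between the fingers. The round bottle stands in its holder (right half, 750,115). Descend and grip.

Emit:
move_arm(
  deltas=[
    {"x": 0,"y": 0,"z": 0.04,"wx": 0,"wy": 0,"wz": 0,"hand": 0.7},
    {"x": 0,"y": 0,"z": 0.08,"wx": 0,"wy": 0,"wz": 0,"hand": 0.7},
    {"x": 0,"y": 0,"z": 0.097,"wx": 0,"wy": 0,"wz": 0,"hand": 0.7},
    {"x": 0,"y": 0,"z": 0.097,"wx": 0,"wy": 0,"wz": 0,"hand": 0.7},
    {"x": 0,"y": 0,"z": 0.097,"wx": 0,"wy": 0,"wz": 0,"hand": 0.1},
    {"x": 0,"y": 0,"z": 0.097,"wx": 0,"wy": 0,"wz": 0,"hand": 0.1},
    {"x": 0,"y": 0,"z": 0.097,"wx": 0,"wy": 0,"wz": 0,"hand": 0.1},
    {"x": 0,"y": 0,"z": 0.097,"wx": 0,"wy": 0,"wz": 0,"hand": 0.1},
  ],
  grip_force=25,
)

```text
time: 8.6
tool_pos: [0.4466, -0.2332, 0.0221]
tool_rot: [3.141, 0.001, 2.055]
contact_force: [0.3, 0.5, 0.4]
opening: 0.0289
```

Emit:
move_arm(
  deltas=[
    {"x": 0,"y": 0,"z": 0,"wx": 0,"wy": 0,"wz": 0,"hand": 0.1},
    {"x": 0,"y": 0,"z": 0,"wx": 0,"wy": 0,"wz": 0,"hand": 0.1},
    {"x": 0,"y": 0,"z": -0.02,"wx": 0,"wy": 0,"wz": 0,"hand": 0.1},
    {"x": 0,"y": 0,"z": -0.05,"wx": 0,"wy": 0,"wz": 0,"hand": 0.1},
    {"x": 0,"y": 0,"z": -0.085,"wx": 0,"wy": 0,"wz": 0,"hand": 0.1},
    {"x": 0,"y": 0,"z": -0.11,"wx": 0,"wy": 0,"wz": 0,"hand": 0.1},
    {"x": 0,"y": 0,"z": -0.12,"wx": 0,"wy": 0,"wz": 0,"hand": 0.1},
    {"x": 0,"y": 0,"z": -0.12,"wx": 0,"wy": 0,"wz": 0,"hand": 0.1},
  ],
)

```text
time: 9.6
tool_pos: [0.4463, -0.233, 0.1415]
tool_rot: [3.141, 0.0, 2.056]
contact_force: [-0.1, 0.7, -1.3]
opening: 0.028
```

```bash
python3 d.py .6443 .243 .14 70.3
```

```text
t 9.6 pos [ 0.4463 -0.233   0.1415] phi 27.8 tilt [ 0.01 -0.  ] q [-0.63  0.39  1.71  0.    1.04 -1.12] -> d [0.3289 0.397  0.0015] wz -42.5
```

Emit:
move_arm(
  deltas=[
    {"x": 0.016,"y": 0.02,"z": 0,"wx": 0,"wy": 0,"wz": -2,"hand": 0.1},
    {"x": 0.045,"y": 0.055,"z": 0,"wx": 0,"wy": 0,"wz": -6,"hand": 0.1},
    {"x": 0.08,"y": 0.097,"z": 0,"wx": 0,"wy": 0,"wz": -11,"hand": 0.1},
    {"x": 0.115,"y": 0.139,"z": 0,"wx": 0,"wy": 0,"wz": -16,"hand": 0.1},
    {"x": 0.15,"y": 0.181,"z": 0,"wx": 0,"wy": 0,"wz": -21,"hand": 0.1},
    {"x": 0.185,"y": 0.223,"z": 0,"wx": 0,"wy": 0,"wz": -26,"hand": 0.1},
    {"x": 0.22,"y": 0.265,"z": 0,"wx": 0,"wy": 0,"wz": -31,"hand": 0.1},
    {"x": 0.25,"y": 0.302,"z": 0,"wx": 0,"wy": 0,"wz": -36,"hand": 0.1},
  ],
)

```text
time: 10.6
tool_pos: [0.5968, 0.1308, 0.1397]
tool_rot: [-3.14, -0.003, 2.687]
contact_force: [0.6, -0.4, -1.7]
opening: 0.0278
```

```bash
python3 d.py .6443 .243 .14 70.3
```

```text
t 10.6 pos [0.5968 0.1308 0.1397] phi 64.0 tilt [-0.17 -0.01] q [ 0.09  0.57  1.39  0.    1.18 -1.03] -> d [ 0.0066  0.1217 -0.0005] wz -6.3
```

Emit:
move_arm(
  deltas=[
    {"x": 0.002,"y": 0.04,"z": 0,"wx": 0,"wy": 0,"wz": -2,"hand": 0.1},
    {"x": 0.005,"y": 0.08,"z": 0,"wx": 0,"wy": 0,"wz": -4,"hand": 0.1},
    {"x": 0.006,"y": 0.11,"z": 0,"wx": 0,"wy": 0,"wz": -6,"hand": 0.1},
    {"x": 0.0066,"y": 0.122,"z": 0,"wx": 0,"wy": 0,"wz": -6,"hand": 0.1},
    {"x": 0.0066,"y": 0.122,"z": 0,"wx": 0,"wy": 0,"wz": -6,"hand": 0.1},
    {"x": 0.0066,"y": 0.122,"z": 0,"wx": 0,"wy": 0,"wz": -6,"hand": 0.1},
  ],
)

```text
time: 11.35
tool_pos: [0.6448, 0.2399, 0.1413]
tool_rot: [-3.141, -0.001, 2.787]
contact_force: [0.4, -0.8, -1.6]
opening: 0.0276
```

```bash
python3 d.py .6443 .243 .026 70.3
```

```text
t 11.35 pos [0.6448 0.2399 0.1413] phi 69.7 tilt [-0.06 -0.03] q [ 0.25  0.71  1.13 -0.    1.3  -0.97] -> d [0.0014 0.0028 0.1153] wz -0.6
```

Emit:
move_arm(
  deltas=[
    {"x": 0.001,"y": 0.003,"z": 0.03,"wx": 0,"wy": 0,"wz": -0.6,"hand": 0.1},
    {"x": 0.001,"y": 0.003,"z": 0.07,"wx": 0,"wy": 0,"wz": -0.6,"hand": 0.1},
    {"x": 0.001,"y": 0.003,"z": 0.095,"wx": 0,"wy": 0,"wz": -0.6,"hand": 0.1},
    {"x": 0.001,"y": 0.003,"z": 0.107,"wx": 0,"wy": 0,"wz": -0.6,"hand": 0.1},
    {"x": 0.001,"y": 0.003,"z": 0.113,"wx": 0,"wy": 0,"wz": -0.6,"hand": 0.1},
    {"x": 0.001,"y": 0.003,"z": 0.115,"wx": 0,"wy": 0,"wz": -0.6,"hand": 0.1},
    {"x": 0.001,"y": 0.003,"z": 0.115,"wx": 0,"wy": 0,"wz": -0.6,"hand": 0.1},
    {"x": 0.001,"y": 0.003,"z": 0.115,"wx": 0,"wy": 0,"wz": -0.6,"hand": 0.1},
  ],
)

```text
time: 12.35
tool_pos: [0.6456, 0.2445, 0.0276]
tool_rot: [3.141, 0.001, 2.799]
contact_force: [0.2, 0.6, -1.6]
opening: 0.0281
```

Emit:
move_arm(
  deltas=[
    {"x": 0,"y": -0.001,"z": 0.001,"wx": 0,"wy": 0,"wz": 0,"hand": 0.1},
    {"x": 0,"y": -0.001,"z": 0.002,"wx": 0,"wy": 0,"wz": 0,"hand": 0.1},
    {"x": 0,"y": -0.001,"z": 0.002,"wx": 0,"wy": 0,"wz": 0,"hand": 0.1},
  ],
)

```text
time: 12.72
tool_pos: [0.6452, 0.2435, 0.0261]
tool_rot: [3.141, 0.001, 2.799]
contact_force: [-2.0, -1.1, 6.4]
opening: 0.0278
```

On the floor (force up 8 N). Release and lift, then on to the square bottle.

Emit:
move_arm(
  deltas=[
    {"x": 0,"y": 0,"z": 0,"wx": 0,"wy": 0,"wz": 0,"hand": 0.55},
    {"x": 0,"y": 0,"z": 0,"wx": 0,"wy": 0,"wz": 0,"hand": 0.55},
    {"x": 0,"y": 0,"z": 0,"wx": 0,"wy": 0,"wz": 0,"hand": 0.55},
    {"x": 0,"y": 0,"z": -0.01,"wx": 0,"wy": 0,"wz": 0,"hand": 0.55},
    {"x": 0,"y": 0,"z": -0.04,"wx": 0,"wy": 0,"wz": 0,"hand": 0.55},
    {"x": 0,"y": 0,"z": -0.08,"wx": 0,"wy": 0,"wz": 0,"hand": 0.85},
    {"x": 0,"y": 0,"z": -0.1,"wx": 0,"wy": 0,"wz": 0,"hand": 0.85},
    {"x": 0,"y": 0,"z": -0.1,"wx": 0,"wy": 0,"wz": 0,"hand": 0.85},
  ],
)

```text
time: 13.72
tool_pos: [0.6461, 0.2437, 0.1275]
tool_rot: [3.139, 0.004, 2.799]
contact_force: [-0.8, 0.5, 0.2]
opening: 0.0752
```

```bash
python3 d.py .4475 .0623 .13 66.1
```

```text
t 13.72 pos [0.6461 0.2437 0.1275] phi 70.4 tilt [0.27 0.07] q [ 0.25  0.72  1.14  0.    1.27 -0.98] -> d [ 0.1261 -0.2376 -0.0037] wz 4.3
```

Emit:
move_arm(
  deltas=[
    {"x": 0.013,"y": -0.024,"z": 0,"wx": 0,"wy": 0,"wz": 1,"hand": 0.75},
    {"x": 0.033,"y": -0.062,"z": 0,"wx": 0,"wy": 0,"wz": 2,"hand": 0.75},
    {"x": 0.056,"y": -0.105,"z": 0,"wx": 0,"wy": 0,"wz": 3,"hand": 0.75},
    {"x": 0.079,"y": -0.149,"z": 0,"wx": 0,"wy": 0,"wz": 4.3,"hand": 0.75},
    {"x": 0.102,"y": -0.192,"z": 0,"wx": 0,"wy": 0,"wz": 4.3,"hand": 0.75},
    {"x": 0.12,"y": -0.226,"z": 0,"wx": 0,"wy": 0,"wz": 4.3,"hand": 0.75},
    {"x": 0.126,"y": -0.2376,"z": 0,"wx": 0,"wy": 0,"wz": 4.3,"hand": 0.75},
    {"x": 0.126,"y": -0.2376,"z": 0,"wx": 0,"wy": 0,"wz": 4.3,"hand": 0.75},
  ],
)

```text
time: 14.72
tool_pos: [0.4465, 0.0618, 0.1246]
tool_rot: [3.141, -0.0, 2.723]
contact_force: [0.2, 0.3, 0.9]
opening: 0.0688
```

```bash
python3 d.py .4475 .0623 .021 66.1; python3 - <<'E'
from h import *
p=viewer.camera_params("wrist"); im=viewer.read_camera("wrist")
K=p["camera_matrix"]
for X in ([.4475,.0623,.072],[.4475,.0623,.0]):
    c=p["R"]@X+p["t"]; th=np.arccos(c[2]/np.linalg.norm(c)); r=np.hypot(c[0],c[1]); print((c[:2]/r*th*K[0,0]+K[:2,2]).round(1))
cv2.imwrite("pics/w4.png",im[:,:,::-1])
E
```

```text
t 14.72 pos [0.4465 0.0618 0.1246] phi 66.0 tilt [0.   0.01] q [-0.03  0.33  1.87  0.    0.95 -1.19] -> d [-0.0007  0.0008  0.1036] wz -0.1
[317.3 255.5]
[316.8 226.3]
```

View pics/w4.png

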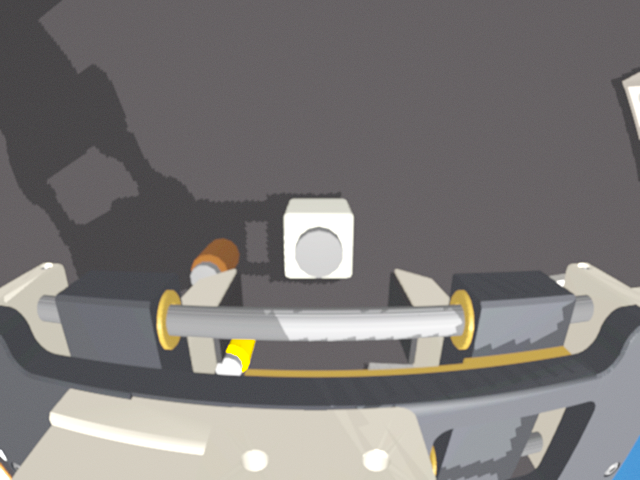

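The square bottle is square to the jaws, with its cap at (319,252) against a predicted (317,255). The brown vial (215,262) is near the left finger: computed clearance is about 15 mm. I'll narrow the jaws slightly and descend.

Emit:
move_arm(
  deltas=[
    {"x": -0.0005,"y": 0.001,"z": 0.02,"wx": 0,"wy": 0,"wz": 0,"hand": 0.68},
    {"x": -0.0005,"y": 0.001,"z": 0.06,"wx": 0,"wy": 0,"wz": 0,"hand": 0.68},
    {"x": -0.0005,"y": 0.001,"z": 0.09,"wx": 0,"wy": 0,"wz": 0,"hand": 0.68},
    {"x": -0.0005,"y": 0.001,"z": 0.103,"wx": 0,"wy": 0,"wz": 0,"hand": 0.68},
    {"x": -0.0005,"y": 0.001,"z": 0.103,"wx": 0,"wy": 0,"wz": 0,"hand": 0.2},
    {"x": -0.0005,"y": 0.001,"z": 0.103,"wx": 0,"wy": 0,"wz": 0,"hand": 0.2},
    {"x": -0.0005,"y": 0.001,"z": 0.103,"wx": 0,"wy": 0,"wz": 0,"hand": 0.2},
    {"x": -0.0005,"y": 0.001,"z": 0.103,"wx": 0,"wy": 0,"wz": 0,"hand": 0.2},
  ],
)

```text
time: 15.78
tool_pos: [0.4481, 0.0627, 0.0226]
tool_rot: [3.141, 0.002, 2.724]
contact_force: [0.7, 1.8, 3.9]
opening: 0.0437
```

Emit:
move_arm(
  deltas=[
    {"x": 0,"y": 0,"z": 0,"wx": 0,"wy": 0,"wz": 0,"hand": 0.2},
    {"x": 0,"y": 0,"z": 0,"wx": 0,"wy": 0,"wz": 0,"hand": 0.2},
    {"x": 0,"y": 0,"z": -0.02,"wx": 0,"wy": 0,"wz": 0,"hand": 0.2},
    {"x": 0,"y": 0,"z": -0.05,"wx": 0,"wy": 0,"wz": 0,"hand": 0.2},
    {"x": 0,"y": 0,"z": -0.085,"wx": 0,"wy": 0,"wz": 0,"hand": 0.2},
    {"x": 0,"y": 0,"z": -0.11,"wx": 0,"wy": 0,"wz": 0,"hand": 0.2},
    {"x": 0,"y": 0,"z": -0.115,"wx": 0,"wy": 0,"wz": 0,"hand": 0.2},
    {"x": 0,"y": 0,"z": -0.115,"wx": 0,"wy": 0,"wz": 0,"hand": 0.2},
  ],
)

```text
time: 16.77
tool_pos: [0.4469, 0.0626, 0.1363]
tool_rot: [-3.141, -0.0, 2.724]
contact_force: [0.0, -0.5, -0.9]
opening: 0.0438
```

```bash
python3 d.py .621 -.0747 .135 25;  python3 d.py .621 -.0747 .135 115
```

```text
t 16.77 pos [0.4469 0.0626 0.1363] phi 66.1 tilt [-0.03  0.  ] q [-0.03  0.31  1.85  0.    0.98 -1.18] -> d [-0.2149 -0.0549  0.0012] wz 41.1
t 16.77 pos [0.4469 0.0626 0.1363] phi 66.1 tilt [-0.03  0.  ] q [-0.03  0.31  1.85  0.    0.98 -1.18] -> d [-0.2149 -0.0549  0.0012] wz -48.9
```

Emit:
move_arm(
  deltas=[
    {"x": -0.02,"y": -0.005,"z": 0,"wx": 0,"wy": 0,"wz": 3,"hand": 0.2},
    {"x": -0.055,"y": -0.014,"z": 0,"wx": 0,"wy": 0,"wz": 10,"hand": 0.2},
    {"x": -0.095,"y": -0.024,"z": 0,"wx": 0,"wy": 0,"wz": 18,"hand": 0.2},
    {"x": -0.135,"y": -0.034,"z": 0,"wx": 0,"wy": 0,"wz": 26,"hand": 0.2},
    {"x": -0.175,"y": -0.045,"z": 0,"wx": 0,"wy": 0,"wz": 34,"hand": 0.2},
    {"x": -0.205,"y": -0.052,"z": 0,"wx": 0,"wy": 0,"wz": 40,"hand": 0.2},
    {"x": -0.215,"y": -0.055,"z": 0.001,"wx": 0,"wy": 0,"wz": 41,"hand": 0.2},
    {"x": -0.215,"y": -0.055,"z": 0.001,"wx": 0,"wy": 0,"wz": 41,"hand": 0.2},
  ],
)

```text
time: 17.77
tool_pos: [0.6211, -0.0753, 0.1343]
tool_rot: [-3.14, -0.002, 2.008]
contact_force: [-0.5, 0.2, -0.5]
opening: 0.0438
```

```bash
python3 d.py .621 -.0747 .0265 25
```

```text
t 17.77 pos [ 0.6211 -0.0753  0.1343] phi 25.1 tilt [-0.12  0.04] q [-0.24  0.61  1.35  0.    1.18 -0.68] -> d [0.0004 0.0004 0.1078] wz 0.1
```

Emit:
move_arm(
  deltas=[
    {"x": 0,"y": 0,"z": 0.025,"wx": 0,"wy": 0,"wz": 0,"hand": 0.2},
    {"x": 0,"y": 0,"z": 0.06,"wx": 0,"wy": 0,"wz": 0,"hand": 0.2},
    {"x": 0,"y": 0,"z": 0.088,"wx": 0,"wy": 0,"wz": 0,"hand": 0.2},
    {"x": 0,"y": 0,"z": 0.1,"wx": 0,"wy": 0,"wz": 0,"hand": 0.2},
    {"x": 0,"y": 0,"z": 0.105,"wx": 0,"wy": 0,"wz": 0,"hand": 0.2},
    {"x": 0,"y": 0,"z": 0.107,"wx": 0,"wy": 0,"wz": 0,"hand": 0.2},
    {"x": 0,"y": 0,"z": 0.107,"wx": 0,"wy": 0,"wz": 0,"hand": 0.2},
    {"x": 0,"y": 0,"z": 0.107,"wx": 0,"wy": 0,"wz": 0,"hand": 0.2},
  ],
)

```text
time: 18.77
tool_pos: [0.6219, -0.0749, 0.0295]
tool_rot: [3.141, 0.001, 2.008]
contact_force: [0.5, -0.1, -1.3]
opening: 0.0437
```

Emit:
move_arm(
  deltas=[
    {"x": 0,"y": 0,"z": 0.002,"wx": 0,"wy": 0,"wz": 0,"hand": 0.2},
    {"x": 0,"y": 0,"z": 0.003,"wx": 0,"wy": 0,"wz": 0,"hand": 0.2},
    {"x": 0,"y": 0,"z": 0.003,"wx": 0,"wy": 0,"wz": 0,"hand": 0.2},
    {"x": 0,"y": 0,"z": 0.003,"wx": 0,"wy": 0,"wz": 0,"hand": 0.2},
  ],
)

```text
time: 19.27
tool_pos: [0.6216, -0.0749, 0.0266]
tool_rot: [3.141, 0.0, 2.008]
contact_force: [-2.2, 1.2, 5.6]
opening: 0.0434
```

On the floor (force up 7 N). Release.

Emit:
move_arm(
  deltas=[
    {"x": 0,"y": 0,"z": 0,"wx": 0,"wy": 0,"wz": 0,"hand": 0.75},
    {"x": 0,"y": 0,"z": 0,"wx": 0,"wy": 0,"wz": 0,"hand": 0.75},
    {"x": 0,"y": 0,"z": 0,"wx": 0,"wy": 0,"wz": 0,"hand": 0.75},
    {"x": 0,"y": 0,"z": -0.01,"wx": 0,"wy": 0,"wz": 0,"hand": 0.75},
    {"x": 0,"y": 0,"z": -0.04,"wx": 0,"wy": 0,"wz": 0,"hand": 0.75},
    {"x": 0,"y": 0,"z": -0.08,"wx": 0,"wy": 0,"wz": 0,"hand": 0.6},
    {"x": 0,"y": 0,"z": -0.1,"wx": 0,"wy": 0,"wz": 0,"hand": 0.6},
    {"x": 0,"y": 0,"z": -0.1,"wx": 0,"wy": 0,"wz": 0,"hand": 0.6},
  ],
)

```text
time: 20.27
tool_pos: [0.6226, -0.075, 0.1281]
tool_rot: [3.138, 0.003, 2.008]
contact_force: [-0.1, -0.4, -0.7]
opening: 0.0553
```

```bash
python3 d.py .443 -.0872 .12 10
```

```text
t 20.27 pos [ 0.6226 -0.075   0.1281] phi 25.1 tilt [ 0.26 -0.06] q [-0.24  0.61  1.36  0.    1.16 -0.68] -> d [ 0.0651 -0.1679  0.0073] wz 15.1
```

Emit:
move_arm(
  deltas=[
    {"x": 0.01,"y": -0.026,"z": 0,"wx": 0,"wy": 0,"wz": 6,"hand": 0.6},
    {"x": 0.023,"y": -0.06,"z": 0,"wx": 0,"wy": 0,"wz": 14,"hand": 0.6},
    {"x": 0.038,"y": -0.098,"z": 0,"wx": 0,"wy": 0,"wz": 22,"hand": 0.6},
    {"x": 0.052,"y": -0.135,"z": 0,"wx": 0,"wy": 0,"wz": 30,"hand": 0.6},
    {"x": 0.062,"y": -0.16,"z": 0.004,"wx": 0,"wy": 0,"wz": 35,"hand": 0.6},
    {"x": 0.065,"y": -0.168,"z": 0.006,"wx": 0,"wy": 0,"wz": 35,"hand": 0.6},
    {"x": 0.065,"y": -0.168,"z": 0.006,"wx": 0,"wy": 0,"wz": 35,"hand": 0.6},
    {"x": 0.065,"y": -0.168,"z": 0.006,"wx": 0,"wy": 0,"wz": 35,"hand": 0.6},
  ],
)

```text
time: 21.28
tool_pos: [0.4428, -0.0873, 0.1197]
tool_rot: [3.141, -0.0, 1.399]
contact_force: [0.4, 0.4, -0.1]
opening: 0.0551
```

```bash
python3 d.py .443 -.0872 .016 -10; python3 - <<'E'
from h import *
p=viewer.camera_params("wrist"); im=viewer.read_camera("wrist")
K=p["camera_matrix"]
for X in ([.443,-.0872,.055],[.443,-.0872,.0]):
    c=p["R"]@X+p["t"]; th=np.arccos(c[2]/np.linalg.norm(c)); r=np.hypot(c[0],c[1]); print((c[:2]/r*th*K[0,0]+K[:2,2]).round(1))
cv2.imwrite("pics/w5.png",im[:,:,::-1])
E
```

```text
t 21.27 pos [ 0.4428 -0.0873  0.1197] phi -9.9 tilt [ 0.05 -0.01] q [-0.36  0.34  1.87  0.    0.93 -0.19] -> d [1.000e-04 1.000e-04 1.037e-01] wz 0.1
[313.7 248.5]
[313.9 227. ]
```

View pics/w5.png

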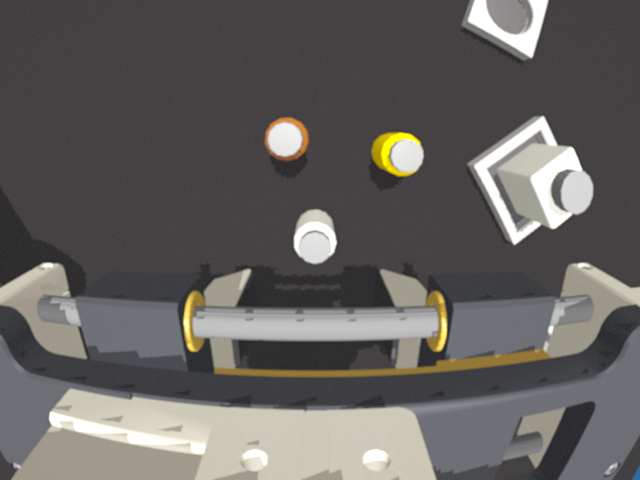

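The white vial's cap is at (315,246), predicted (314,248), and the brown (287,140) and yellow (398,155) vials are clear of both fingers. The square bottle stands square in its recess at (540,180). Descend and grip.

Emit:
move_arm(
  deltas=[
    {"x": 0,"y": 0,"z": 0.03,"wx": 0,"wy": 0,"wz": 0,"hand": 0.6},
    {"x": 0,"y": 0,"z": 0.07,"wx": 0,"wy": 0,"wz": 0,"hand": 0.6},
    {"x": 0,"y": 0,"z": 0.095,"wx": 0,"wy": 0,"wz": 0,"hand": 0.6},
    {"x": 0,"y": 0,"z": 0.103,"wx": 0,"wy": 0,"wz": 0,"hand": 0.6},
    {"x": 0,"y": 0,"z": 0.103,"wx": 0,"wy": 0,"wz": 0,"hand": 0.1},
    {"x": 0,"y": 0,"z": 0.103,"wx": 0,"wy": 0,"wz": 0,"hand": 0.1},
    {"x": 0,"y": 0,"z": 0.103,"wx": 0,"wy": 0,"wz": 0,"hand": 0.1},
    {"x": 0,"y": 0,"z": 0.103,"wx": 0,"wy": 0,"wz": 0,"hand": 0.1},
  ],
  grip_force=12,
)

```text
time: 22.32
tool_pos: [0.4423, -0.0873, 0.0175]
tool_rot: [3.14, 0.0, 1.397]
contact_force: [-0.6, 0.3, 4.2]
opening: 0.0275
```

Emit:
move_arm(
  deltas=[
    {"x": 0,"y": 0,"z": 0,"wx": 0,"wy": 0,"wz": 0,"hand": 0.1},
    {"x": 0,"y": 0,"z": 0,"wx": 0,"wy": 0,"wz": 0,"hand": 0.1},
    {"x": 0,"y": 0,"z": -0.02,"wx": 0,"wy": 0,"wz": 0,"hand": 0.1},
    {"x": 0,"y": 0,"z": -0.05,"wx": 0,"wy": 0,"wz": 0,"hand": 0.1},
    {"x": 0,"y": 0,"z": -0.085,"wx": 0,"wy": 0,"wz": 0,"hand": 0.1},
    {"x": 0,"y": 0,"z": -0.11,"wx": 0,"wy": 0,"wz": 0,"hand": 0.1},
    {"x": 0,"y": 0,"z": -0.115,"wx": 0,"wy": 0,"wz": 0,"hand": 0.1},
    {"x": 0,"y": 0,"z": -0.115,"wx": 0,"wy": 0,"wz": 0,"hand": 0.1},
  ],
)

```text
time: 23.32
tool_pos: [0.4414, -0.087, 0.1312]
tool_rot: [-3.141, -0.0, 1.397]
contact_force: [0.3, -0.0, -1.4]
opening: 0.0279
```

```bash
python3 d.py .6252 .0648 .13 
```

```text
t 23.32 pos [ 0.4414 -0.087   0.1312] phi -9.9 tilt [-0.02  0.01] q [-0.37  0.32  1.86  0.    0.97 -0.19] -> d [0.1812 0.1548 0.0012] wz 0
```

Emit:
move_arm(
  deltas=[
    {"x": 0.02,"y": 0.017,"z": 0,"wx": 0,"wy": 0,"wz": 0,"hand": 0.1},
    {"x": 0.05,"y": 0.043,"z": 0,"wx": 0,"wy": 0,"wz": 0,"hand": 0.1},
    {"x": 0.083,"y": 0.071,"z": 0,"wx": 0,"wy": 0,"wz": 0,"hand": 0.1},
    {"x": 0.117,"y": 0.1,"z": 0,"wx": 0,"wy": 0,"wz": 0,"hand": 0.1},
    {"x": 0.15,"y": 0.128,"z": 0,"wx": 0,"wy": 0,"wz": 0,"hand": 0.1},
    {"x": 0.175,"y": 0.149,"z": 0,"wx": 0,"wy": 0,"wz": 0,"hand": 0.1},
    {"x": 0.181,"y": 0.155,"z": 0,"wx": 0,"wy": 0,"wz": 0,"hand": 0.1},
    {"x": 0.181,"y": 0.155,"z": 0,"wx": 0,"wy": 0,"wz": 0,"hand": 0.1},
  ],
)

```text
time: 24.32
tool_pos: [0.6248, 0.0643, 0.1302]
tool_rot: [-3.139, 0.001, 1.398]
contact_force: [-0.8, -0.5, 0.5]
opening: 0.0276
```

```bash
python3 d.py .6252 .0648 .0215 
```

```text
t 24.32 pos [0.6248 0.0643 0.1302] phi -9.9 tilt [-0.15 -0.01] q [-0.02  0.61  1.35 -0.    1.18  0.15] -> d [0.0006 0.0006 0.1087] wz 0
```

Emit:
move_arm(
  deltas=[
    {"x": 0,"y": 0,"z": 0.025,"wx": 0,"wy": 0,"wz": 0,"hand": 0.1},
    {"x": 0,"y": 0,"z": 0.06,"wx": 0,"wy": 0,"wz": 0,"hand": 0.1},
    {"x": 0,"y": 0,"z": 0.088,"wx": 0,"wy": 0,"wz": 0,"hand": 0.1},
    {"x": 0,"y": 0,"z": 0.1,"wx": 0,"wy": 0,"wz": 0,"hand": 0.1},
    {"x": 0,"y": 0,"z": 0.105,"wx": 0,"wy": 0,"wz": 0,"hand": 0.1},
    {"x": 0,"y": 0,"z": 0.107,"wx": 0,"wy": 0,"wz": 0,"hand": 0.1},
    {"x": 0,"y": 0,"z": 0.107,"wx": 0,"wy": 0,"wz": 0,"hand": 0.1},
    {"x": 0,"y": 0,"z": 0.107,"wx": 0,"wy": 0,"wz": 0,"hand": 0.1},
  ],
)

```text
time: 25.32
tool_pos: [0.626, 0.0645, 0.0255]
tool_rot: [3.14, -0.0, 1.398]
contact_force: [0.6, -0.2, -0.7]
opening: 0.0274
```

Emit:
move_arm(
  deltas=[
    {"x": 0,"y": 0,"z": 0.002,"wx": 0,"wy": 0,"wz": 0,"hand": 0.1},
    {"x": 0,"y": 0,"z": 0.004,"wx": 0,"wy": 0,"wz": 0,"hand": 0.1},
    {"x": 0,"y": 0,"z": 0.004,"wx": 0,"wy": 0,"wz": 0,"hand": 0.1},
    {"x": 0,"y": 0,"z": 0.004,"wx": 0,"wy": 0,"wz": 0,"hand": 0.1},
  ],
)

```text
time: 25.82
tool_pos: [0.6258, 0.0645, 0.0215]
tool_rot: [3.141, -0.0, 1.398]
contact_force: [-1.1, -0.2, 6.0]
opening: 0.028
```

On the floor. Release, lift and back off high enough to clear the view.

Emit:
move_arm(
  deltas=[
    {"x": 0,"y": 0,"z": 0,"wx": 0,"wy": 0,"wz": 0,"hand": 0.55},
    {"x": 0,"y": 0,"z": 0,"wx": 0,"wy": 0,"wz": 0,"hand": 0.55},
    {"x": 0,"y": 0,"z": 0,"wx": 0,"wy": 0,"wz": 0,"hand": 0.55},
    {"x": 0,"y": 0,"z": -0.01,"wx": 0,"wy": 0,"wz": 0,"hand": 0.55},
    {"x": 0,"y": 0,"z": -0.04,"wx": 0,"wy": 0,"wz": 0,"hand": 0.55},
    {"x": 0,"y": 0,"z": -0.08,"wx": 0,"wy": 0,"wz": 0,"hand": 0.55},
    {"x": 0,"y": 0,"z": -0.12,"wx": 0,"wy": 0,"wz": 0,"hand": 0.55},
    {"x": 0,"y": 0,"z": -0.14,"wx": 0,"wy": 0,"wz": 0,"hand": 0.55},
  ],
)

```text
time: 26.82
tool_pos: [0.6266, 0.0645, 0.1642]
tool_rot: [3.137, -0.001, 1.398]
contact_force: [0.5, -0.2, -0.2]
opening: 0.0505
```

```bash
python3 d.py .40 .15 .25 
```

```text
t 26.82 pos [0.6266 0.0645 0.1642] phi -9.9 tilt [ 0.26 -0.  ] q [-0.02  0.58  1.31  0.    1.25  0.15] -> d [ 0.0453 -0.2376 -0.0868] wz 0
```

Emit:
move_arm(
  deltas=[
    {"x": 0.006,"y": -0.03,"z": -0.02,"wx": 0,"wy": 0,"wz": 0,"hand": 0.55},
    {"x": 0.014,"y": -0.07,"z": -0.04,"wx": 0,"wy": 0,"wz": 0,"hand": 0.55},
    {"x": 0.022,"y": -0.115,"z": -0.06,"wx": 0,"wy": 0,"wz": 0,"hand": 0.55},
    {"x": 0.03,"y": -0.16,"z": -0.08,"wx": 0,"wy": 0,"wz": 0,"hand": 0.55},
    {"x": 0.038,"y": -0.2,"z": -0.087,"wx": 0,"wy": 0,"wz": 0,"hand": 0.55},
    {"x": 0.045,"y": -0.23,"z": -0.087,"wx": 0,"wy": 0,"wz": 0,"hand": 0.55},
    {"x": 0.045,"y": -0.237,"z": -0.087,"wx": 0,"wy": 0,"wz": 0,"hand": 0.55},
    {"x": 0.045,"y": -0.237,"z": -0.087,"wx": 0,"wy": 0,"wz": 0,"hand": 0.55},
  ],
)

```text
time: 27.82
tool_pos: [0.4003, 0.1496, 0.2483]
tool_rot: [3.14, -0.0, 1.398]
contact_force: [0.4, 0.1, 0.7]
opening: 0.0505
```

```bash
python3 - <<'E'
from h import *
a=viewer.read_camera("top"); b=viewer.read_camera("scene")
cv2.imwrite("pics/top1.png",a[:,:,::-1]);cv2.imwrite("pics/scene1.png",b[:,:,::-1])
f=lambda im,x,y:cv2.resize(im[y:y+150,x:x+400],(800,300),interpolation=cv2.INTER_CUBIC)
cv2.imwrite("pics/fin.png",np.vstack([f(a,90,160),cv2.resize(b[110:380,120:480],(400,300)).repeat(1,1) if 0 else cv2.resize(b[90:380,60:480],(430,297)) if 0 else f(b,110,230)])[:,:,::-1])
E
```

```text
(no output)
```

View pics/scene1.png

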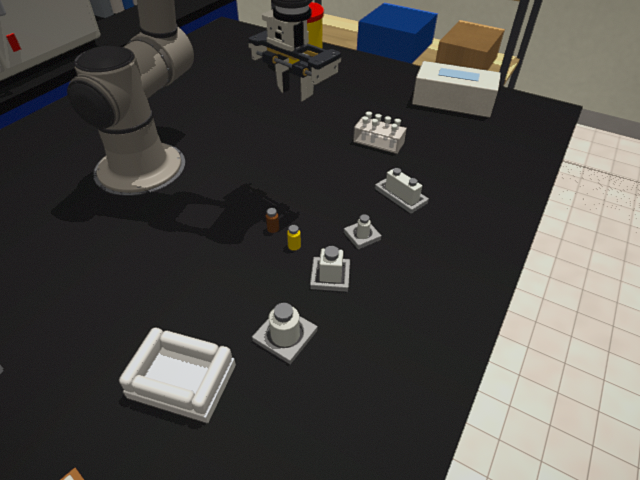

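View pics/top1.png

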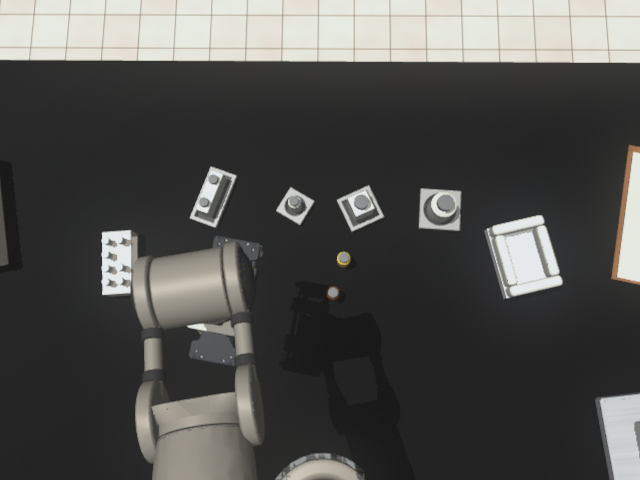

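Both views show all four containers upright in their matching recesses. In the top view they are the pack (209,192), vial (295,203), square bottle (361,203) and round bottle (444,204); the foam box, rack and coloured vials haven't moved. One last check of cap heights, then I hand in.

```bash
python3 - <<'E'
from h import *
P={c:viewer.camera_params(c) for c in("top","scene")}; I={c:cv2.imread(f"pics/{c}1.png") for c in P}
seed=dict(round=((445,203),(283,311),.08),square=((362,202),(331,252),.076),vial=((295,202),(364,218),.059),long1=((213,179),(413,183),.064),long2=((204,202),(397,173),.064))
def cap(c,s):
    r=14;up=cv2.resize(I[c][s[1]-r:s[1]+r,s[0]-r:s[0]+r],None,fx=6,fy=6,interpolation=cv2.INTER_CUBIC);g=cv2.cvtColor(up,cv2.COLOR_BGR2GRAY)
    v=int(np.median(g[80:89,80:89])); m=cv2.morphologyEx((abs(g.astype(int)-v)<20).astype(np.uint8),cv2.MORPH_OPEN,np.ones((9,9)))
    cs,_=cv2.findContours(m,0,1); q=max(cs,key=lambda k:cv2.pointPolygonTest(k,(84.,84.),True)); return (np.array(cv2.fitEllipse(cv2.convexHull(q))[0])-2.5)/6+np.array(s)-r
for n,(a,b,z) in seed.items():
    X,e=tri([ray(P["top"],cap("top",a)),ray(P["scene"],cap("scene",b))]); print(n,X.round(4),"expect z",z,"gap",round(e,4))
for c,(x0,y0,x1,y1) in {"top":(480,205,570,305)}.items():
    print("foam diff",np.abs(I[c][y0:y1,x0:x1].astype(int)-cv2.imread("pics/top0.png")[y0:y1,x0:x1]).mean(), "rack diff",np.abs(I["scene"][105:155,350:410].astype(int)-cv2.imread("pics/scene0.png")[105:155,350:410]).mean())
E
```

```text
round [ 0.6194 -0.2459  0.0812] expect z 0.08 gap 0.0004
square [ 0.6209 -0.0752  0.0772] expect z 0.076 gap 0.0
vial [0.6273 0.0643 0.0605] expect z 0.059 gap 0.0014
long1 [0.6705 0.2352 0.0379] expect z 0.064 gap 0.0085
long2 [0.5819 0.2196 0.1391] expect z 0.064 gap 0.0265
foam diff 0.42774074074074075 rack diff 1.1313333333333333
```

The three bottles match. The pack's pairing disagrees, probably because my small-cap masks were poor, so I'll recheck it by projecting the expected cap positions into one crop.

```bash
python3 - <<'E'
from h import *
b=cv2.imread("pics/scene1.png");p=viewer.camera_params("scene");a=cv2.imread("pics/top1.png");q=viewer.camera_params("top")
t=[]
for im,pp,(x,y) in((b,p,(365,150)),(a,q,(175,160))):
    up=cv2.resize(im[y:y+75,x:x+75],None,fx=5,fy=5,interpolation=cv2.INTER_CUBIC)
    for s in(1,-1):
        X=np.array([.6448+s*.0245,.2433-s*.0086,.064]);c=pp["R"]@X+pp["t"];u=(pp["camera_matrix"]@(c/c[2]))[:2];print(u.round(1))
        cv2.drawMarker(up,tuple(int(v) for v in (u-(x,y))*5+2),(0,0,255),0,15,1)
    t.append(up)
cv2.imwrite("pics/lp.png",np.hstack(t))
E
```

```text
[413. 180.]
[396.8 169.8]
[212.4 179.3]
[203.1 202.2]
```

View pics/lp.png

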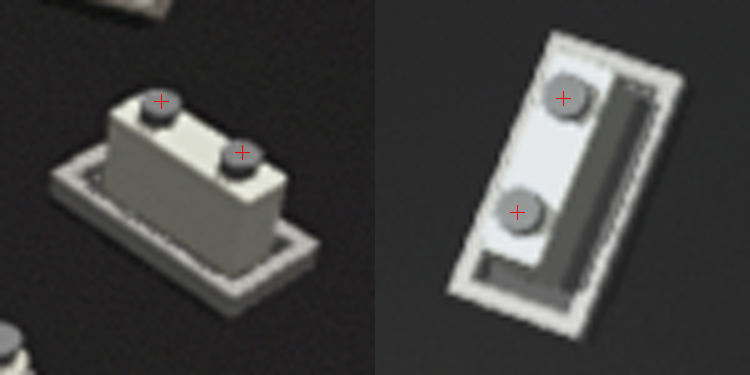

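In both views the expected points (caps at z = 64 mm) fall on the pack's caps, so it stands flat inside its recess. Handing in.

```bash
python3 -c "
from cell import robot; print(robot.hand_in())"
```

```text
the job is handed in; nothing more can be done
None
```

I put all four white containers upright into their matching holders, let them go, and handed the job in at about 28 s of the 106 s allowed.

- **Seating:** each container met its recess floor with a 6–8 N rise in upward force, and the tool stood about 4 mm higher than at the grasp, as the holder floors require.
- **Cap heights after placing:** the round bottle measured 81 mm (80 expected), the square bottle 77 mm (76) and the vial 60.5 mm (59). All three were within about 2.5 mm of their recess centres.
- **Check that disagreed:** the same measurement failed for the long pack, giving cap heights of 38 and 139 mm. I put this down to bad cap outlines in my script. Projecting the expected cap positions at 64 mm into both views landed on the caps, and the pictures show the pack flat and inside its recess.
- **Bystanders:** the foam box and tube rack areas are essentially unchanged in before and after pictures. The brown and yellow vials were not touched.
- **Refused move:** the first arm command was rejected because of missing keys and moved nothing.

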